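Clamp a battery holder on its board in the swing-arm screw clamp

ROBOT

A 7-joint arm with a two-finger parallel gripper is mounted at the origin on the work surface. World frame = base frame: x ahead of the robot, y to its left, z up, the work surface at z = 0. Lengths are in mm, angles in rad, forces in N, time in s.
With the tool pointing down it reaches from about 400 to 875 mm from the base axis. Payload 4.4 kg.
Tool frame: the origin (TCP) lies midway between the tips of the shut fingers; the grasp point (between the pads) lies 19 mm behind it; z points along the fingers, y is the line along which they close (so a half turn about z gives the same grasp; the last joint's range is limited). The gripper opens to 85 mm and grips with 20 to 120 N. Pads are 22 mm wide; open, the fingers measure 114 mm over their backs; the gripper's body (76 mm by 85 mm) begins 54 mm behind the grasp point. The pads swing forward as they close: fully open they stand 13 mm farther back than shut.
Start: joints at [1.154, 0.628, 0.038, 1.517, -0.027, 0.996, -0.02], TCP at [223.4, -610.418, 231.313] pointing down, gripper open.
Joint ranges: [-3.06, 3.06], [-0.37, 2.12], [-1.25, 1.32], [0.18, 2.47], [-1.1, 4.24], [0.23, 1.98], [-2.94, 2.94]. Speed limits (rad/s): [2.57, 2.57, 3.14, 3.14, 3.14, 3.14, 3.14].

INTERFACE

Orientations are given as [roll, pitch, yaw] about the fixed x, y, z axes, in that order (R = Rz(yaw) Ry(pitch) Rx(roll)).
In Python, from cell import readout, optics, order gives the robot as it stands.
- The arm moves only by the shell command python3 -m jog 'ROWS'. ROWS is a JSON object of lists of equal length, an entry for each row: "claw": the opening, from 0 (shut) to 1 (fully open); "xyz": the shift along the tool's x, y, z each as a share of 0.1 m, from -1 to 1, a list of three; "twist": the turn, a rotation vector about the tool's x, y, z each as a share of 180 degrees, from -1 to 1, a list of three. A call has 1 to 12 rows; each row shifts and turns the commanded pose from where the row before left it, along the tool's axes as they then stand; what a row does not reach is not made up. A row lasts 1/8 s, in which the tool goes at most 62.5 mm and 10.7 degrees, less where a joint would pass 70% of its speed; a pose out of reach is approached as far as the arm can. A call with a number of a shift or a turn outside -1 to 1 is refused whole. A call with a gripper value outside its range is refused whole. The fingers move at their own pace and stop on an object; the grip force is fixed at half the most. Time passes only in rows, so rows that do not move let the fingers close. It gives the time, the measured TCP pose, the force, the opening and the grip force at its end, in the units of the state.
- readout.read_state(): the state, without advancing time (a new reading comes with each control period).
- optics.get_image(name): name is "scene" or "side" or "wrist"; returns a dict with "color" (480x640x3 uint8, red, green, blue), "fovy" (degrees; the focal length in pixels is half the picture's height over the tangent of half this angle, whatever the lens; pixels are square), "cx", "cy" (the principal point, pixels), "view" (4x4, takes a point from world to camera coordinates). Camera axes: x right, y up, looking along -z (the intrinsics and any distortion apply to the point x, -y, -z); pixel columns grow to the right and rows downward; lengths in mm; the calibration is good to about 2 mm. A picture is of the moment at which its call begins. There is no depth.
- order.finish_job(): hands the job in; it is judged then, once.
Trained networks look in the newest picture that a camera, given by its name, has taken for a name from the list of things; names that differ only in an ending like _2 or _b are one class to them, and where a whole thing is asked for, a point or a joint stands for the part that bears it (a point fixed in the world has none). Each returns a list of dicts, best first, with "score" (0 to 1); they miss things now and then, are a little off and sometimes report something else, mostly with a low value. They report only what shows in the picture. A call takes as long as a camera call.
- optics.boxes_of(camera, label): "rect" ([left, top, width, height] in pixels, round what is visible of it).
The state is a dict: "clock": time; "qpos": joint angles; "qd": joint speeds; "tau": joint torques, N m; "eef_pos": TCP position; "tool_rot": TCP orientation; "force": force on the tool from outside, world axes, zero at the start; "torque": the same for the moment, N m; "width": finger opening in mm; "gripper_force": force on a finger pad.
Only numpy, scipy, OpenCV 4.12 (cv2) and the standard library are available. Lean on these libraries where they do the work, as an engineer would, in place of code of your own. Each camera call takes 0.05 s, during which the arm holds its last target. There are 200 camera calls.

TASK

Lay the black battery holder flat and square inside its white outline on the board in the clamp fixture, swing the clamp arm over it to its stop, and turn the T-handle clockwise until the rising resistance shows that the foot grips the holder firmly, without crushing the plastic. Leave it clamped, and leave the other parts on the shelf alone.

Things in the scene. Friction and masses are not known exactly. Their poses are not given: they have to be found in the camera images.
- holder: Black plastic battery holder with two grey cells side by side and a flat black cross strap (24 wide) over its middle: 66 long (its x) x 34 wide (its y) x 21 high at the strap, 17 to 18 elsewhere, about 80 g, upright and loose on the shelf top (z = 0). Origin: centre of its underside. Grasp it across its 34 width at mid length. Either way round is right.
- clamp: Fixed clamp fixture: dark steel base plate 130 (its x) x 200 (its y) x 12, on it a green circuit board and a steel post. Origin: underside of the plate, below the middle of the outline; z up. Post axis, about which the arm swings: x 0, y +100, 77 high. Board parts stand up to 12 high and only over 41 from the outline's middle along x: its +y and -y sides are free for fingers.
- outline (a point): Middle of the white printed rectangle on the board, at the board's top face, 14 above the shelf. Inside, the rectangle is 78 (along the clamp's x) x 44 (along its y): the holder goes in its middle with its length along the clamp's x. Frame parallel to the clamp's.
- swing_arm (a joint): Angle of the dark steel arm about the post, rad: 0 = against its stop, pointing to the clamp's -y, screw axis over the outline's middle; grows anticlockwise from above, opening towards the clamp's +x, to 1.75. Starts at 1.2 to 1.65, stays where left (about 1.5 N at the handle moves it). 100 mm from post axis to screw axis, 22 to 36 wide, underside 50, top 70 above the shelf.
- t_handle (a joint): Turn of T-handle and screw relative to the arm, rad: grows clockwise from above, lowering screw, foot and handle 10 mm a turn; range 0 to 9, stays where left, starts at 0.4 to 1.6. At 0 the foot's face is 39.5 above the shelf, 4.5 over the strap of a holder on the board: first touch near 2.83 rad. Free turning takes about 0.15 N m.
- handle (a point): Middle of the steel bar of the T-handle on top of the screw: bar 70 long (this frame's x) x 12 wide (y) x 14 high, its middle 105 above the shelf at turn 0. Moves and turns with the handle. Grasp from above across its 12 width at the middle; below it only the 9 mm round screw, and 18 mm or more of free height down to the arm.
- foot: Round rubber-faced swivel foot, 17 across, under the screw; does not turn with it. Once it touches, each further rad presses about 35 N harder and adds about 0.05 N m to the turning resistance (felt best in equal small turns). Firm is a quarter turn (1.6 rad) past first touch: some 55 N, resistance about half as much again as when free. Under 30 N is loose; over 90 N (2.6 rad past touch) crushes.
- foot_face (a point): Middle of the foot's underside, the face that presses on the holder.
- jumper_block: Bystander: red plastic jumper block 48 x 22 x 28 high, loose on the shelf top, origin centre of its underside.
- bracket: Bystander: steel L bracket, foot 60 x 34 x 3, upright leaf 40 high at one end, loose, origin centre of its underside.
- screw_bin: Bystander: open grey bin of screws 90 x 70 x 35 high, loose, origin centre of its underside.

How it is judged:
By the outcome, as a careful person would: the job done as asked, in the order asked, and still so for the second after the job is handed in, with the robot touching nothing.
It also fails if it takes over 69 s, if anything falls off the work surface, if the arm or the gripper's body presses on something with over 40 N, if the wrist force passes 120 N, or if a joint passes its speed limit or range.

## Working session

There is one attempt and no reset: what is moved stays moved. The work goes in short steps, Python scripts to look and compute and a shell command to move; the robot and the scene stay as the last step left them, time stands still between calls to the robot, and variables do not carry over. Pictures are saved under pics/ and viewed, at most 10 in all, crops included, and the job is handed in when it is done.

```bash
mkdir -p pics; ls
cat > h.py <<'E'
import numpy as np, cv2, json
from cell import readout, optics, order
def snap(n,f=None):
    d=optics.get_image(n)
    if f: cv2.imwrite('pics/'+f,cv2.cvtColor(np.asarray(d['color']),cv2.COLOR_RGB2BGR))
    return d
def foc(d): return 240/np.tan(np.radians(d['fovy'])/2)
def plane(d,u,v,z):
    f=foc(d);V=np.array(d['view']);R=V[:3,:3];c=-R.T@V[:3,3]
    r=R.T@np.array([(u-d['cx'])/f,-(v-d['cy'])/f,-1]); return c+r*(z-c[2])/r[2]
def proj(d,p):
    f=foc(d);q=np.array(d['view'])@np.r_[p,1]
    return d['cx']+f*q[0]/-q[2], d['cy']-f*q[1]/-q[2]
E
python3 - <<'E'
from h import *
print(readout.read_state())
for n in ['scene','side','wrist']:
    d=snap(n,n+'0.png'); print(n,[k for k in d if k not in('color',)],d['fovy'],d['cx'],d['cy'],np.round(d['view'],3).tolist())
    for l in ['holder','clamp','outline','swing_arm','handle','foot','jumper_block','bracket','screw_bin']:
        print(l,[(np.round(b['rect']).tolist(),round(b['score'],2)) for b in optics.boxes_of(n,l)][:2])
E
```

```text
pics
{'clock': 0.0, 'qpos': array([ 1.15417747,  0.62937333,  0.03842084,  1.51837229, -0.0270208 ,
        0.99630415, -0.02000986]), 'qd': array([ 0.00107638, -0.00021822,  0.00010498,  0.00099832,  0.0006981 ,
       -0.00042413,  0.00018362]), 'tau': array([-1.44388039e-03, -5.63405585e+01,  1.22609507e+00, -1.93451393e+01,
        1.11479365e-02,  1.04297628e-02,  1.14414600e-06]), 'eef_pos': array([ 223.21011499, -609.79885228,  230.36970874]), 'tool_rot': array([-3.13965262e+00, -2.61063082e-06,  3.50814664e-01]), 'force': array([-0.29587682,  0.39297872,  0.30905199]), 'torque': array([-4.10587736e-02,  9.29187547e-05, -2.69658311e-02]), 'gripper_force': 0.0, 'width': 85.38277055558947}
scene ['fovy', 'cx', 'cy', 'view'] 57.95869864042768 325.51862081679315 233.80188736952968 [[-0.23, 0.973, 0.021, 214.766], [-0.646, -0.168, 0.745, 244.906], [0.728, 0.157, 0.667, -1304.257], [0.0, 0.0, 0.0, 1.0]]
holder [([237.0, 236.0, 26.0, 24.0], 0.8), ([450.0, 272.0, 28.0, 26.0], 0.45)]
clamp [([371.0, 248.0, 112.0, 64.0], 0.89)]
outline [([373.0, 246.0, 107.0, 66.0], 0.81)]
swing_arm [([
[... 535 characters left out ...]
0, 300.0, 172.0, 116.0], 0.78)]
outline [([156.0, 296.0, 175.0, 115.0], 0.6)]
swing_arm [([157.0, 298.0, 94.0, 71.0], 0.65), ([156.0, 300.0, 53.0, 26.0], 0.53)]
handle [([155.0, 298.0, 52.0, 27.0], 0.95)]
foot []
jumper_block [([355.0, 271.0, 22.0, 22.0], 0.85)]
bracket [([292.0, 232.0, 16.0, 34.0], 0.58), ([160.0, 299.0, 47.0, 26.0], 0.18)]
screw_bin [([366.0, 192.0, 50.0, 33.0], 0.78)]
wrist ['fovy', 'cx', 'cy', 'view'] 68.04731379794569 317.7493707231223 234.26329890490138 [[0.344, -0.939, -0.0, -649.276], [0.892, 0.326, -0.313, 41.043], [0.294, 0.107, 0.95, -380.49], [0.0, 0.0, 0.0, 1.0]]
holder []
clamp []
outline []
swing_arm []
handle []
foot []
jumper_block []
bracket []
screw_bin []
```

View pics/scene0.png

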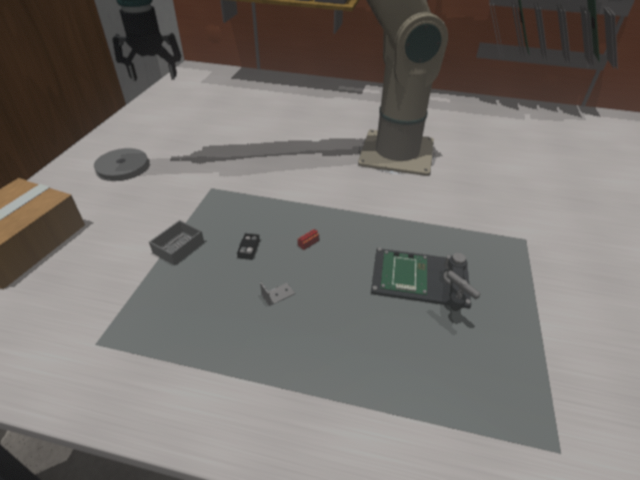

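View pics/side0.png

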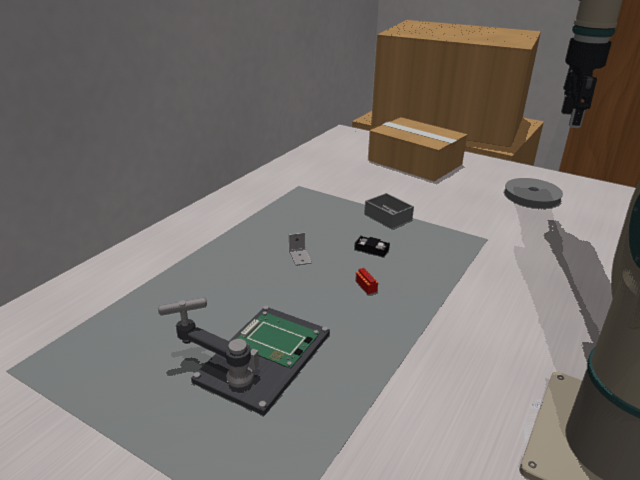

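```bash
cat >> h.py <<'E'
def box(n,l):
    b=optics.boxes_of(n,l)
    return (np.round(b[0]['rect']).tolist(),round(b[0]['score'],2)) if b else None
def tool(s,dp):  # world shift -> tool axes, share of 0.1m
    from scipy.spatial.transform import Rotation as Ro
    R=Ro.from_euler('xyz',s['tool_rot']).as_matrix(); return R.T@np.asarray(dp)/100
E
python3 - <<'E'
from h import *
S=snap('scene');D=snap('side');W=snap('wrist')
for d,pts in ((S,{'holder':(249,246,10),'post':(458,259,77),'outline':(405,271,14),'handle':(462,285,100),'jump':(309,239,20),'bin':(177,242,20),'brk':(280,293,3)}),(D,{'holder':(372,246,10),'outline':(276,337,14),'post':(238,346,77),'handle':(183,307,100),'jump':(367,281,20),'bin':(389,209,20),'brk':(300,256,3)})):
    for k,(u,v,z) in pts.items(): print(k,np.round(plane(d,u,v,z)))
V=np.array(W['view']); c=-V[:3,:3].T@V[:3,3]; s=readout.read_state()
print('cam rel tool mm',tool(s,c-s['eef_pos'])*100,'axis',tool(s,-V[2,:3])*100)
# outline corners: side & scene colour upscale crops
for n,d,(x0,y0,x1,y1) in (('s',S,(220,220,500,330)),('d',D,(140,220,400,420))):
    im=cv2.cvtColor(np.asarray(d['color']),cv2.COLOR_RGB2BGR)[y0:y1,x0:x1]; k=780/(x1-x0); cv2.imwrite(f'pics/crop_{n}.png',cv2.resize(im,None,fx=min(k,590/(y1-y0)),fy=min(k,590/(y1-y0)),interpolation=cv2.INTER_CUBIC))
E
```

```text
holder [ 506. -278.   10.]
post [502. 167.  77.]
outline [499.  70.  14.]
handle [593. 169. 100.]
jump [ 460. -151.   20.]
bin [ 543. -432.   20.]
brk [ 614. -171.    3.]
holder [ 501. -278.   10.]
outline [499.  69.  14.]
post [489. 172.  77.]
handle [594. 168. 100.]
jump [ 444. -145.   20.]
bin [ 536. -433.   20.]
brk [ 611. -172.    3.]
cam rel tool mm [  79.84648548   -0.62356769 -142.70341878] axis [-3.12610239e-01 -3.94688833e-04  9.49881405e-01]
```

```bash
python3 -m jog '{"claw":[1,1,1,1,1,1,1,1,1,1],"xyz":[[0.42,-0.24,0.05],[0.42,-0.24,0.05],[0.42,-0.24,0.05],[0.42,-0.24,0.05],[0.42,-0.24,0.05],[0.42,-0.24,0.05],[0.42,-0.24,0.05],[0.42,-0.24,0.05],[0.42,-0.24,0.05],[0,0,0]],"twist":[[0,0,0],[0,0,0],[0,0,0],[0,0,0],[0,0,0],[0,0,0],[0,0,0],[0,0,0],[0,0,0],[0,0,0]]}'
python3 - <<'E'
from h import *
d=snap('wrist','w1.png'); b=box('wrist','holder'); print(b)
r=b[0]; print(plane(d,r[0]+r[2]/2,r[1]+r[3]/2,15)); print(readout.read_state()['eef_pos'],readout.read_state()['tool_rot'])
E
```

```text
clock: 2.9
eef_pos: [507.5, -272.6, 185.9]
tool_rot: [-3.139, -0.002, 0.359]
force: [0.1, -0.7, 0.3]
width: 85.7
gripper_force: 0.0
([299.0, 174.0, 57.0, 79.0], 0.79)
[ 507.37065451 -280.96298382   15.        ]
[ 504.24524526 -277.5122447   186.2557113 ] [3.14139834e+00 4.37279867e-04 3.52002734e-01]
```

View pics/w1.png

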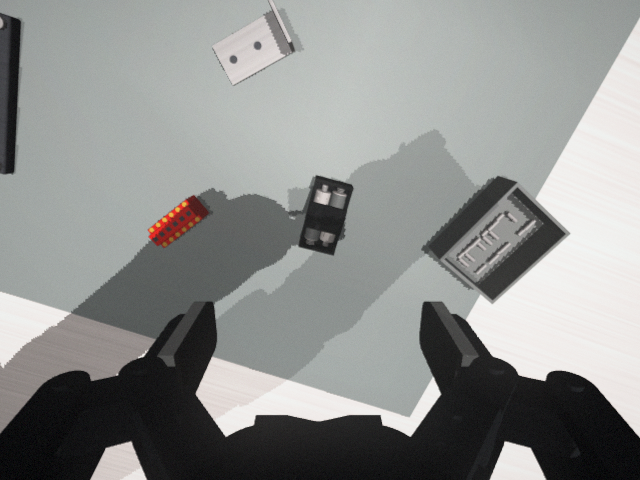

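Run:
```python
from h import *
d=snap('wrist'); s=readout.read_state()
P=[plane(d,u,v,17)[:2] for u,v in [(316,177),(353,185),(335,253),(299,246)]]
for i in range(4): e=P[(i+1)%4]-P[i]; print(np.linalg.norm(e),np.arctan2(e[1],e[0]))
c=np.mean(P,0); a=(P[0]+P[1]-P[2]-P[3]); 
print('c',c,'yaw',np.arctan2(a[1],a[0]),'tool',tool(s,np.r_[c-s['eef_pos'][:2],0]),s['tool_rot'],s['eef_pos'])
im=cv2.cvtColor(np.asarray(d['color']),cv2.COLOR_RGB2BGR)[150:280,250:400]; 
g=(im.max(2)<45).astype(np.uint8); n,l,st,ce=cv2.connectedComponentsWithStats(g); print(st[1:][st[1:,4]>200])
```

```text
33.437106319213655 -1.4317383901839422
66.09024539705045 -3.0173972663809936
34.454386501154545 1.7180704494768104
66.39610588180102 0.10895598367580393
c [ 501.05756997 -285.45813597] yaw 0.11655809411490624 tool [-4.71231321e-02  5.58962417e-02  7.09308871e-05] [3.14097534e+00 7.72980040e-04 3.49921719e-01] [ 503.56805624 -278.59174658  186.38118641]
[[  45   43   48   56 1196]]
```

```bash
python3 -m jog '{"claw":[1,1,1,1,1,1,1],"xyz":[[-0.047,0.056,0],[0,0,0.3],[0,0,0.4],[0,0,0.4],[0,0,0.45],[0,0,0],[0,0,0]],"twist":[[0,0,0],[0,0,0.037],[0,0,0.037],[0,0,0],[0,0,0],[0,0,0],[0,0,0]]}'
python3 - <<'E'
from h import *
d=snap('wrist','w2.png'); s=readout.read_state(); print(s['eef_pos'],s['tool_rot'],s['force'])
E
```

```text
clock: 3.92
eef_pos: [502.0, -286.1, 32.6]
tool_rot: [3.14, -0.001, 0.117]
force: [-0.9, -0.7, 0.2]
width: 85.7
gripper_force: 0.0
[ 502.57002967 -286.0747473    33.22848593] [ 3.13946602e+00 -2.50912151e-03  1.17142112e-01] [0.05034061 0.16512861 0.6450783 ]
```

View pics/w2.png

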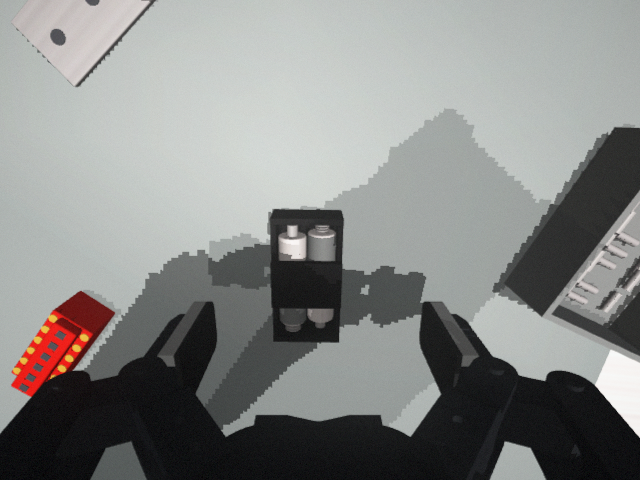

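Run:
```python
from h import *
d=snap('wrist'); s=readout.read_state()
P=[plane(d,u,v,17)[:2] for u,v in [(271,222),(343,221),(339,342),(274,342)]]
for i in range(4): e=P[(i+1)%4]-P[i]; print(np.linalg.norm(e),np.arctan2(e[1],e[0]))
c=np.mean(P,0); a=(P[0]+P[1]-P[2]-P[3]); 
print('c',c,'yaw',np.arctan2(a[1],a[0]),'tool',tool(s,np.r_[c-s['eef_pos'][:2],0]),s['tool_rot'],s['eef_pos'])
```

```text
33.519549571870215 -1.4398650436725458
65.73385324379923 -3.034328967141472
33.967172437951355 1.6865094343534377
65.22919215026947 0.1002759912333522
c [ 502.7959776  -280.03707453] yaw 0.10378330230393319 tool [ 0.00639623 -0.05834415 -0.00011632] [ 3.13926655e+00 -3.03264043e-03  1.17483478e-01] [ 502.84463374 -285.90625509   33.44202283]
```

```bash
python3 -m jog '{"claw":[1,1,1,0,0,0,0,0,0],"xyz":[[0.005,-0.055,0],[0,0,0.2],[0,0,0.1],[0,0,0],[0,0,0],[0,0,0],[0,0,0],[0,0,0],[0,0,0]],"twist":[[0,0,0.004],[0,0,0],[0,0,0],[0,0,0],[0,0,0],[0,0,0],[0,0,0],[0,0,0],[0,0,0]]}'
python3 -c "
from h import *
print(readout.read_state())"
```

```text
clock: 5.15
eef_pos: [501.9, -279.4, 1.8]
tool_rot: [3.141, -0.001, 0.106]
force: [-0.4, 0.4, 6.0]
width: 33.0
gripper_force: 61.7
{'clock': 5.15, 'qpos': array([ 0.41854337,  0.85793809,  0.06374131,  1.8802222 , -0.1221527 ,
        0.40600834, -0.8926555 ]), 'qd': array([ 0.0002863 ,  0.00010918, -0.00018712,  0.00088441, -0.00040992,
       -0.00056019,  0.0004139 ]), 'tau': array([-1.23993130e-01, -5.34701192e+01,  1.68707337e+00, -8.32148641e+00,
       -1.57681236e-02, -5.60033019e-02,  1.76316297e-05]), 'eef_pos': array([ 501.94614969, -279.35695231,    1.83823321]), 'tool_rot': array([ 3.14093015e+00, -9.24256826e-04,  1.05624259e-01]), 'force': array([-0.36318806,  0.4422417 ,  5.95309551]), 'torque': array([0.03288815, 0.08744453, 0.01597778]), 'gripper_force': 61.749911634251475, 'width': 33.03160329330894}
```

```bash
python3 -m jog '{"claw":[0,0,0,0,0,0,0,0,0],"xyz":[[0,0,-0.3],[0,0,-0.5],[0,0,-0.5],[0,-0.5,0],[0,-0.5,0],[0,-0.5,0],[0,-0.5,0],[0,-0.5,0],[0,0,0]],"twist":[[0,0,0],[0,0,0.017],[0,0,0.017],[0,0,0],[0,0,0],[0,0,0],[0,0,0],[0,0,0],[0,0,0]]}'
python3 - <<'E'
from h import *
d=snap('wrist','w3.png'); s=readout.read_state(); print(s['eef_pos'],s['tool_rot'],s['force'],s['width'])
E
```

```text
clock: 6.28
eef_pos: [501.2, -23.5, 130.8]
tool_rot: [-3.139, 0.002, 0.008]
force: [-0.5, -0.8, -1.0]
width: 32.8
gripper_force: 61.1
[501.36662619 -26.59694206 130.96315112] [-3.14083066e+00  1.05931265e-03  3.77818747e-03] [-1.22077109 -0.09524008 -0.6551227 ] 32.82983208338215
```

View pics/w3.png

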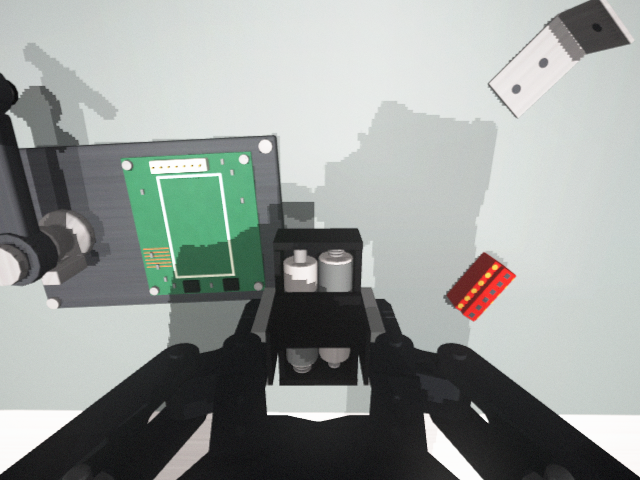

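Run:
```python
from h import *
d=snap('wrist'); s=readout.read_state()
def q(pts,z):
    P=[plane(d,u,v,z)[:2] for u,v in pts]
    for i in range(4): e=P[(i+1)%4]-P[i]; print(np.linalg.norm(e).round(1),end=' ')
    c=np.mean(P,0);a=(P[0]+P[1]-P[2]-P[3]);b=P[0]+P[3]-P[1]-P[2]
    print('c',c,'yaw',np.arctan2(a[1],a[0]),np.arctan2(b[1],b[0])-np.pi/2); return c
# refine the outline: white pixels in the ROI, quad by minAreaRect in board plane
im=np.asarray(d['color']).astype(int)
o=q([(157,178),(221,174),(235,276),(175,279)],14)
m=np.zeros(im.shape[:2],np.uint8); cv2.fillPoly(m,[np.array([(150,174),(226,168),(241,282),(170,285)])],1)
w=(im[:,:,0]>0.75*im[:,:,1])&(im[:,:,0]>90)&(m>0)
vs,us=np.nonzero(w); P=np.array([plane(d,u,v,14)[:2] for u,v in zip(us,vs)],np.float32); print(len(P),cv2.minAreaRect(P))
z=s['eef_pos'][2]-1.8
h=q([(275,249),(361,249),(357,385),(279,385)],z+17)
print('holder rel TCP',h-s['eef_pos'][:2],s['eef_pos'],s['tool_rot'])
p=plane(d,265,146,12),plane(d,258,286,14); print('plate corner/board screw',p)
```

```text
47.1 81.5 48.4 81.2 c [499.18325146  66.2019902 ] yaw 0.04788696604215491 0.062088612525451836
1181 ((498.3334045410156, 66.92423248291016), (91.44535064697266, 56.25238800048828), 1.7488352060317993)
32.9 63.7 34.2 63.7 c [501.32292335 -26.22586913] yaw 0.003863635936007902 0.0042400113346381385
holder rel TCP [-0.12618559  2.39652768] [501.44910894 -28.62239681 131.08003478] [3.14132836e+00 7.12809095e-04 5.44122014e-04]
plate corner/board screw (array([561.18654762,  12.00726776,  12.        ]), array([451.18839444,  22.09868009,  14.        ]))
```

```bash
python3 -m jog '{"claw":[0,0,0,0,0,0,0],"xyz":[[-0.02,-0.3,0],[0,-0.3,0],[0,-0.32,0],[0,0,0.35],[0,0,0.35],[0,0,0],[0,0,0]],"twist":[[0,0,-0.016],[0,0,0],[0,0,0],[0,0,0],[0,0,0],[0,0,0],[0,0,0]]}'
python3 - <<'E'
from h import *
d=snap('wrist','w4.png'); s=readout.read_state(); print(s['eef_pos'],s['tool_rot'],s['force'],s['width'])
E
```

```text
clock: 7.25
eef_pos: [497.5, 61.7, 62.0]
tool_rot: [3.141, -0.001, 0.047]
force: [-0.3, -0.3, 0.8]
width: 33.0
gripper_force: 61.0
[497.78999095  62.02766928  62.45219522] [ 3.14139432e+00 -2.00197048e-03  4.76134533e-02] [-0.13517611  0.49111458 -0.51511944] 32.91436053912503
```

View pics/w4.png

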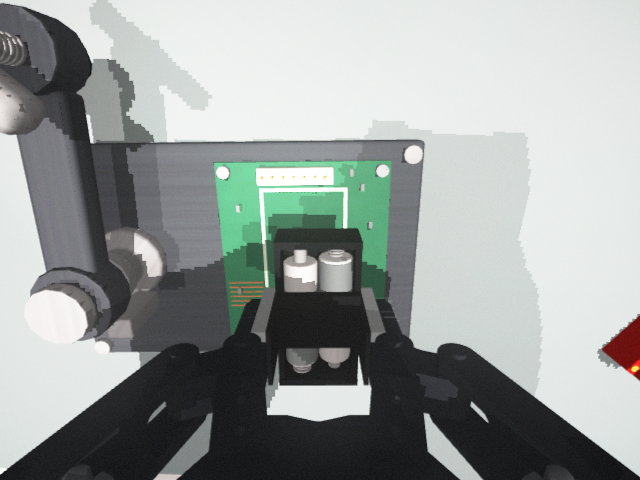

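Run:
```python
from h import *
d=snap('wrist'); s=readout.read_state()
g=lambda u,v,z: tool(s,plane(d,u,v,z)-s['eef_pos'])[:2]*100
A,B,C,D=g(262,189,14),g(347,188,14),g(267,287,14),g(346,229,14)
print('outline TL,TR',A,B,'left edge dir',(C-A)/abs((C-A)[0]),'right',(D-B)/abs((D-B)[0]))
print('outline centre in tool', (A+B)/2-[40,0])
z=s['eef_pos'][2]-1.8
H=[g(u,v,z+17) for u,v in [(275,249),(361,249),(357,385),(279,385)]]; print('holder',np.mean(H,0), 'bottom front edge',g(274,230,z),g(361,230,z))
p=plane(d,85,230,60)
```

```text
outline TL,TR [ 42.52716249 -30.52278824] [43.05188028 15.66864637] left edge dir [-1.          0.00125637] right [-1.00000000e+00  8.86347811e-04]
outline centre in tool [ 2.78952139 -7.42707094]
holder [-0.0749572  -0.13575655] bottom front edge [ 33.95847563 -18.86203523] [33.93935861 18.20676066]
```

```bash
python3 -m jog '{"claw":[0,0,0,0,0,0],"xyz":[[0.026,-0.073,0],[0,0,0.2],[0,0,0.2],[0,0,0.04],[0,0,0],[0,0,0]],"twist":[[0,0,0],[0,0,0],[0,0,0],[0,0,0],[0,0,0],[0,0,0]]}'
python3 - <<'E'
from h import *
for i in range(2):
    d=snap('wrist','w5.png'); s=readout.read_state(); print(s['eef_pos'],s['tool_rot'],s['force'],s['width'])
E
```

```text
clock: 8.1
eef_pos: [499.7, 70.5, 18.1]
tool_rot: [-3.141, -0.002, 0.049]
force: [0.3, -0.2, -0.3]
width: 32.9
gripper_force: 61.0
[499.6083846   70.48196365  18.08795525] [-3.14141881e+00 -1.43480730e-03  4.92804695e-02] [-0.20621307  0.4413077  -0.24107345] 32.621954655877374
[499.51207671  70.45294937  18.00506195] [-3.14142960e+00 -1.26626337e-03  4.92198721e-02] [-0.36322966  0.41784223 -1.61571083] 32.74498596852055
```

View pics/w5.png

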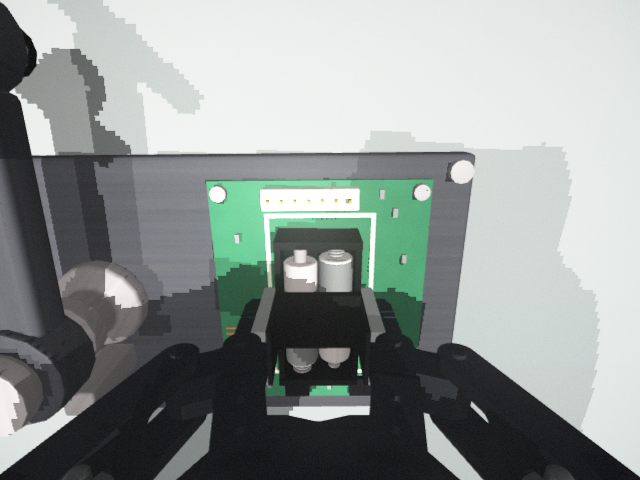

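```bash
python3 -m jog '{"claw":[0,0,0,0],"xyz":[[0,0.015,0],[0,0,0.012],[0,0,0.01],[0,0,0]],"twist":[[0,0,0],[0,0,0],[0,0,0],[0,0,0]]}'
```

```text
clock: 8.7
eef_pos: [499.2, 68.7, 15.8]
tool_rot: [-3.141, -0.0, 0.049]
force: [-2.3, -1.1, 7.6]
width: 32.9
gripper_force: 62.2
```

```bash
python3 -m jog '{"claw":[0.8,0.8,0.8,0.8,0.8,0.8,0.8,0.8,0.8],"xyz":[[0,0,0],[0,0,0],[0,0,0],[0,0,-0.2],[0,0,-0.4],[0,0,-0.5],[0,0,-0.5],[0,0,0],[0,0,0]],"twist":[[0,0,0],[0,0,0],[0,0,0],[0,0,0],[0,0,0],[0,0,0],[0,0,0],[0,0,0],[0,0,0]]}'
python3 - <<'E'
from h import *
d=snap('wrist','w6.png'); s=readout.read_state(); print(s['eef_pos'],s['tool_rot'],s['force'],s['width'])
for n in ('wrist','scene','side'):
    D=d if n=='wrist' else snap(n)
    for l in ('holder','handle'): 
        b=box(n,l); print(n,l,b, b and plane(D,b[0][0]+b[0][2]/2,b[0][1]+b[0][3]/2,{'holder':25,'handle':103}[l]).round(1))
E
```

```text
clock: 9.82
eef_pos: [498.5, 68.9, 174.8]
tool_rot: [-3.141, 0.001, 0.049]
force: [-0.1, -0.8, 0.0]
width: 68.2
gripper_force: 0.0
[498.13665837  68.80531428 174.19427291] [3.14138637e+00 2.07546726e-03 4.93958143e-02] [ 0.17347597  0.33485251 -0.55880739] 68.75951556385546
wrist holder ([295.0, 171.0, 48.0, 82.0], 0.86) [501.7  68.6  25. ]
wrist handle ([82.0, 25.0, 118.0, 101.0], 0.74) [595.1 172.3 103. ]
scene holder ([395.0, 258.0, 18.0, 28.0], 0.73) [513.5  67.9  25. ]
scene handle ([444.0, 270.0, 38.0, 28.0], 0.65) [592.9 170.3 103. ]
side holder ([250.0, 319.0, 47.0, 28.0], 0.66) [500.3  73.2  25. ]
side handle ([155.0, 297.0, 52.0, 28.0], 0.56) [586.3 179.6 103. ]
```

View pics/w6.png

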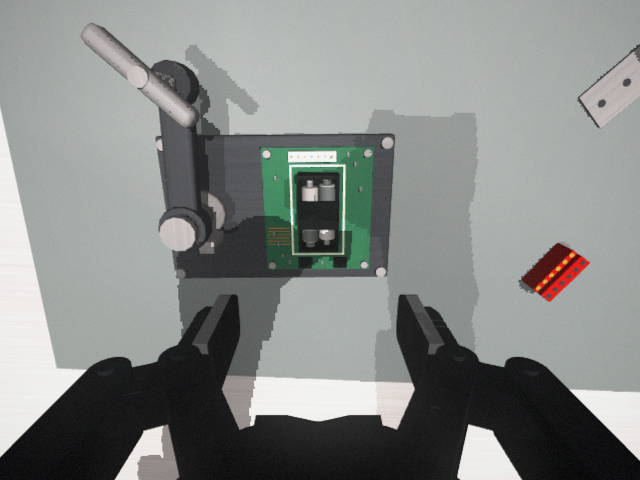

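Run:
```python
from h import *
d=snap('wrist'); s=readout.read_state()
a,b=plane(d,87,31,108),plane(d,191,119,108); c=(a+b)/2; m=plane(d,138,75,110)
print('bar',a,b,np.linalg.norm(a-b),'c',c,m,'yaw',np.arctan2(*(a-b)[1::-1]))
p=plane(d,177,234,77); print('post',p)
o=[plane(d,u,v,14)[:2] for u,v in [(291,167),(344,165),(344,254),(293,255)]]; print('outline',np.mean(o,0),np.linalg.norm(o[0]-o[1]),np.linalg.norm(o[1]-o[2]),np.arctan2(*(o[0]-o[3])[::-1]),np.arctan2(*(o[1]-o[2])[::-1]))
h=[plane(d,u,v,31)[:2] for u,v in [(296,177),(340,176),(340,250),(299,251)]]; print('holder top',np.mean(h,0),np.linalg.norm(h[0]-h[1]),np.linalg.norm(h[1]-h[2]))
r=c-p; print('arm r,ang',np.hypot(*r[:2]),np.arctan2(r[1],r[0])+np.pi/2)
print(s['qpos'],s['eef_pos'],s['tool_rot'],'shift tool',tool(s,c-s['eef_pos']))
```

```text
bar [615.17292443 195.45781519 108.        ] [573.97650628 144.01021138 108.        ] 65.90903433055614 c [594.57471536 169.73401328 108.        ] [595.1217836  170.25255596 110.        ] yaw 0.8956012027941882
post [494.61422394 169.33592273  77.        ]
outline [499.14838392  69.03649619] 44.81561878347184 80.62520472468816 0.048325316849437826 0.07212868893420758
holder top [501.29680421  68.51750656] 35.42919086516463 63.647206971502314
arm r,ang 99.96128410568605 1.5747787846720493
[-0.34377561  0.51081646  0.2183413   1.98416571 -0.17242598  0.66460907
 -1.5379597 ] [498.9671844   68.7568878  174.81680313] [3.14145262e+00 5.61297667e-04 4.91221554e-02] shift tool [ 1.00487912 -0.9617011   0.66746944]
```

```bash
python3 -m jog '{"claw":[0.8,0.8,0.8,0.8,0.8,0.8,0.8,0.8,0.8,0.8,0.8,0.8],"xyz":[[0.335,-0.32,0],[0.335,-0.32,0],[0.335,-0.32,0],[0,0,0],[0,0,0],[0,0,0],[0,0,0],[0,0,0],[0,0,0],[0,0,0],[0,0,0],[0,0,0]],"twist":[[0,0,0],[0,0,0],[0,0,0],[0,0,-0.058],[0,0,-0.058],[0,0,-0.058],[0,0,-0.058],[0,0,-0.058],[0,0,-0.058],[0,0,-0.058],[0,0,-0.058],[0,0,-0.058]]}' && python3 -m jog '{"claw":[0.8,0.8,0.8,0.8,0.8,0.8,0.8,0.8,0.8,0.6,0.6,0.6],"xyz":[[0,0,0],[0,0,0],[0,0,0],[0,0,0],[0,0,0],[0,0,0],[0,0,0],[0,0,0],[0,0,0],[0,0,0],[0,0,0],[0,0,0]],"twist":[[0,0,-0.058],[0,0,-0.058],[0,0,-0.058],[0,0,-0.058],[0,0,-0.058],[0,0,-0.058],[0,0,-0.058],[0,0,-0.058],[0,0,-0.058],[0,0,-0.058],[0,0,-0.058],[0,0,0]]}'
python3 - <<'E'
from h import *
P=[];Y=[]
for i in range(4):
    d=snap('wrist','w7.png'); s=readout.read_state(); P.append(s['eef_pos']);Y.append(s['tool_rot'][2]); 
print(np.mean(P,0),np.mean(Y),s['qpos'],s['tool_rot'],box('wrist','handle'))
E
```

```text
clock: 11.82
eef_pos: [594.7, 169.4, 174.9]
tool_rot: [-3.141, 0.0, 1.695]
force: [-1.3, -0.3, 0.4]
width: 67.8
gripper_force: 0.0
clock: 13.32
eef_pos: [594.7, 169.2, 174.7]
tool_rot: [3.141, -0.001, -2.592]
force: [0.0, 0.5, -0.5]
width: 51.6
gripper_force: 0.0
[594.7380702  169.43239687 174.9653538 ] -2.592908487659041 [ 0.13032841  0.75967018 -0.78313187  1.65329537  0.61907637  0.99315793
  1.25454243] [-3.14128834e+00 -4.67680513e-05 -2.59191517e+00] ([293.0, 198.0, 50.0, 100.0], 0.55)
```

View pics/w7.png

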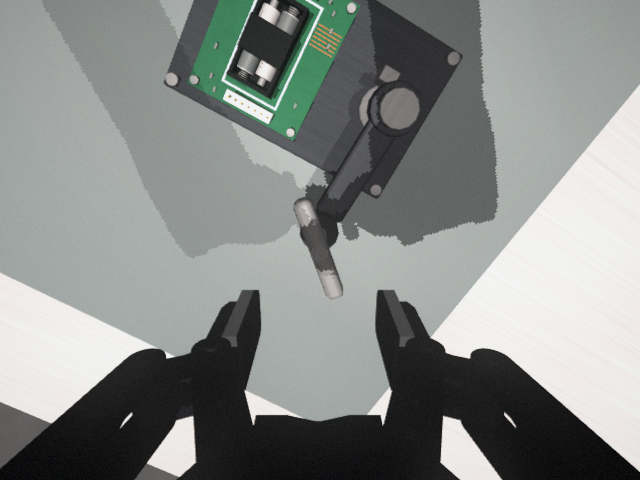

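```bash
python3 -m jog '{"claw":[0.6,0.6,0.6,0.6],"xyz":[[0,0,0],[0,0,0],[0,0,0],[0,0,0.3]],"twist":[[0,0,-0.036],[0,0,-0.036],[0,0,-0.036],[0,0,0]]}'
python3 - <<'E'
from h import *
d=snap('wrist','w8.png'); s=readout.read_state()
b=box('wrist','handle'); print(b)
im=np.asarray(d['color']); 
x,y,w,h=map(int,b[0]); g=im[y-10:y+h+10,x-10:x+w+10].astype(int)
r=b[0]; c=plane(d,r[0]+r[2]/2,r[1]+r[3]/2,106); print(c,'tool',tool(s,c-s['eef_pos']),s['qpos'],s['eef_pos'],s['tool_rot'])
E
```

```text
clock: 14.08
eef_pos: [596.4, 170.7, 146.9]
tool_rot: [-3.139, 0.005, -2.251]
force: [0.0, 0.9, -0.7]
width: 51.2
gripper_force: 0.0
([310.0, 204.0, 23.0, 116.0], 0.65)
[592.16710729 169.83071497 106.        ] tool [-0.0028784   0.01720914  0.3565088 ] [ 0.15753338  0.8260535  -0.83998085  1.68036208  0.72129485  0.97739483
  1.51145865] [593.44121691 168.58536716 141.64905929] [ 3.14010598 -0.00342432 -2.25160217]
```

View pics/w8.png

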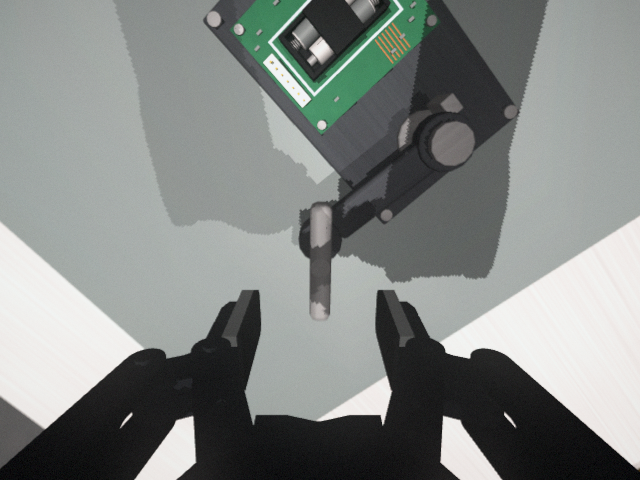

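```bash
python3 -m jog '{"claw":[0.6,0.6,0.6,0,0,0,0,0],"xyz":[[0,0.005,0.25],[0,0,0.25],[0,0,0.08],[0,0,0],[0,0,0],[0,0,0],[0,0,0],[0,0,0]],"twist":[[0,0,0],[0,0,0],[0,0,0],[0,0,0],[0,0,0],[0,0,0],[0,0,0],[0,0,0]]}'
python3 - <<'E'
from h import *
P=[]
for i in range(4): snap('wrist'); s=readout.read_state(); P.append(np.r_[s['eef_pos'],s['tool_rot'][2],s['force'],s['torque'],s['width']])
print(np.round(P,3))
E
```

```text
clock: 15.18
eef_pos: [595.0, 170.6, 88.4]
tool_rot: [-3.141, 0.002, -2.251]
force: [-0.6, 0.1, 6.7]
width: 10.7
gripper_force: 59.5
[[ 5.94953e+02  1.70583e+02  8.84040e+01 -2.25100e+00 -1.29200e+00
   1.19000e-01  5.35400e+00  2.70000e-02  2.27000e-01 -1.03000e-01
   1.08920e+01]
 [ 5.94965e+02  1.70572e+02  8.83890e+01 -2.25100e+00 -1.70600e+00
  -3.59000e-01  6.34500e+00  4.50000e-02  2.03000e-01 -5.40000e-02
   1.05420e+01]
 [ 5.94938e+02  1.70586e+02  8.84000e+01 -2.25100e+00 -1.11000e+00
   1.40500e+00  6.39000e+00  1.60000e-02  2.06000e-01 -6.90000e-02
   1.06980e+01]
 [ 5.94987e+02  1.70585e+02  8.83980e+01 -2.25100e+00 -2.80000e-02
  -1.04000e-01  5.91900e+00  6.00000e-02  2.67000e-01 -1.59000e-01
   1.08490e+01]]
```

```bash
python3 -m jog '{"claw":[0,0,0,0,0,0,0],"xyz":[[0.0973,-0.0701,0],[0.0973,-0.0701,0],[0.0973,-0.0701,0],[0.0973,-0.0701,0],[0.0973,-0.0701,0],[0.0973,-0.0701,0],[0,0,0]],"twist":[[0,0,0.0382],[0,0,0.0382],[0,0,0.0382],[0,0,0.0382],[0,0,0.0382],[0,0,0.0382],[0,0,0]]}'
python3 - <<'E'
from h import *
P=[]
for i in range(3): snap('wrist'); s=readout.read_state(); P.append(np.r_[s['eef_pos'],s['tool_rot'][2],s['force'],s['torque'],s['width']])
P=np.mean(P,0);print(np.round(P,3)); r=P[:2]-[494.3,169.2]; print(np.hypot(*r),np.arctan2(r[1],r[0]),s['qpos'])
E
```

```text
clock: 16.25
eef_pos: [570.6, 103.8, 88.4]
tool_rot: [-3.141, 0.002, -2.971]
force: [-0.1, -0.6, 4.9]
width: 10.8
gripper_force: 59.4
[ 5.70788e+02  1.04011e+02  8.83650e+01 -2.97000e+00 -2.77000e-01
 -2.37000e-01  7.10200e+00 -9.00000e-02  6.80000e-02 -7.50000e-02
  1.07630e+01]
100.49931406754341 -0.7058172494757974 [ 0.14990677  0.79358946 -0.61407078  1.82753271  0.66165056  0.73384473
  0.91035821]
```

```bash
python3 -m jog '{"claw":[0,0,0,0,0,0,0],"xyz":[[0.0973,-0.0701,0],[0.0973,-0.0701,0],[0.0973,-0.0701,0],[0.0973,-0.0701,0],[0.0973,-0.0701,0],[0.0973,-0.0701,0],[0,0,0]],"twist":[[0,0,0.0382],[0,0,0.0382],[0,0,0.0382],[0,0,0.0382],[0,0,0.0382],[0,0,0.0382],[0,0,0]]}'; python3 -m jog '{"claw":[0,0],"xyz":[[0.032,-0.0236,0],[0,0,0]],"twist":[[0,0,0.0127],[0,0,0]]}'
cat > r.py <<'E'
from h import *
P=[]
for i in range(3): snap('wrist'); s=readout.read_state(); P.append(np.r_[s['eef_pos'],s['tool_rot'][2],s['force'],s['torque'],s['width']])
P=np.mean(P,0);print(np.round(P,3)); r=P[:2]-[494.3,169.2]; print(np.hypot(*r),np.arctan2(r[1],r[0]),s['qpos'])
E
python3 r.py
```

```text
clock: 17.27
eef_pos: [508.5, 70.0, 88.3]
tool_rot: [3.141, 0.003, 2.593]
force: [-0.1, -1.7, 7.6]
width: 10.6
gripper_force: 59.6
clock: 17.52
eef_pos: [504.9, 69.6, 88.3]
tool_rot: [3.141, 0.003, 2.553]
force: [0.7, -1.8, 8.8]
width: 10.3
gripper_force: 59.8
[ 5.04956e+02  6.95950e+01  8.82840e+01  2.55400e+00  3.35000e-01
 -1.41600e+00  9.52700e+00 -3.70000e-01  1.14000e-01 -5.60000e-02
  1.07950e+01]
100.17384518914665 -1.464217752484064 [ 0.06855374  0.67821666 -0.3912398   2.02385604  0.49635233  0.5298691
  0.30374071]
```

```bash
for i in 1 2; do python3 -m jog '{"claw":[0,0],"xyz":[[0.0243,-0.0175,0],[0,0,0]],"twist":[[0,0,0.0095],[0,0,0]]}'; done; python3 r.py
```

```text
clock: 17.92
eef_pos: [502.0, 69.3, 88.3]
tool_rot: [3.141, 0.003, 2.523]
force: [-0.8, -1.0, 10.1]
width: 10.5
gripper_force: 59.9
clock: 18.18
eef_pos: [500.5, 69.3, 88.3]
tool_rot: [3.139, 0.004, 2.494]
force: [3.4, -2.7, 5.7]
width: 10.7
gripper_force: 59.5
[ 5.00526e+02  6.93100e+01  8.83090e+01  2.49400e+00  3.07700e+00
 -2.50500e+00  6.99000e+00 -6.12000e-01 -6.46000e-01  5.90000e-02
  1.08860e+01]
100.08344064970036 -1.508550992951916 [ 0.05518857  0.67040067 -0.37132434  2.03840329  0.48173156  0.51218475
  0.25552258]
```

```bash
for i in 1 2; do python3 -m jog '{"claw":[0,0],"xyz":[[0.0162,-0.0117,0],[0,0,0]],"twist":[[0,0,0],[0,0,0]]}'; done; python3 r.py
```

```text
clock: 18.58
eef_pos: [500.3, 69.4, 88.4]
tool_rot: [3.137, 0.006, 2.494]
force: [7.0, -3.3, 2.8]
width: 10.8
gripper_force: 59.0
clock: 18.82
eef_pos: [500.0, 69.4, 88.5]
tool_rot: [3.134, 0.008, 2.493]
force: [11.7, -3.8, -0.0]
width: 10.6
gripper_force: 58.5
[ 5.00047e+02  6.94310e+01  8.84830e+01  2.49300e+00  1.10920e+01
 -3.73500e+00 -2.50000e-02 -8.43000e-01 -2.13600e+00  8.60000e-02
  1.10200e+01]
99.93431694972416 -1.51325295629738 [ 0.05311552  0.66727906 -0.36783659  2.04523261  0.48509491  0.50144686
  0.25108862]
```

```bash
cat > t.py <<'E'
from h import *
P=[]
for i in range(4): snap('wrist'); s=readout.read_state(); P.append(np.r_[s['eef_pos'],s['tool_rot'][2],s['force'],s['torque'],s['width']])
print(np.round(np.mean(P,0),3),'q7',s['qpos'][6].round(2),'tz sd',np.std(np.array(P)[:,9]).round(3))
E
python3 -m jog '{"claw":[0],"xyz":[[-0.024,0.017,0]],"twist":[[0,0,0]]}' >/dev/null; python3 t.py
for i in 1 2 3; do python3 -m jog '{"claw":[0,0,0],"xyz":[[0,0,0.0025],[0,0,0.0025],[0,0,0]],"twist":[[0,0,0.05],[0,0,0.05],[0,0,0]]}' >/dev/null; python3 t.py; done
```

```text
[ 5.00411e+02  6.93380e+01  8.83330e+01  2.49400e+00  5.10700e+00
 -3.19600e+00  5.88300e+00 -6.84000e-01 -9.77000e-01  5.80000e-02
  1.08980e+01] q7 0.25 tz sd 0.028
[ 5.00312e+02  6.92600e+01  8.78410e+01  2.17900e+00  4.74500e+00
 -2.56100e+00  5.26700e+00 -7.05000e-01 -9.55000e-01 -1.62000e-01
  1.07390e+01] q7 0.04 tz sd 0.02
[ 5.0020e+02  6.9207e+01  8.7331e+01  1.8640e+00  4.0610e+00 -2.6830e+00
  5.9150e+00 -7.1800e-01 -8.6000e-01 -1.6800e-01  1.0736e+01] q7 -0.17 tz sd 0.025
[ 5.00102e+02  6.91920e+01  8.68330e+01  1.55000e+00  4.09600e+00
 -3.27000e+00  5.83400e+00 -7.18000e-01 -7.79000e-01 -1.55000e-01
  1.07060e+01] q7 -0.38 tz sd 0.032
```

```bash
for i in 1 2 3 4; do python3 -m jog '{"claw":[0,0,0],"xyz":[[0,0,0.0025],[0,0,0.0025],[0,0,0]],"twist":[[0,0,0.05],[0,0,0.05],[0,0,0]]}' >/dev/null; python3 t.py; done
```

```text
[ 4.99987e+02  6.92110e+01  8.63120e+01  1.23600e+00  3.94700e+00
 -2.94700e+00  6.69300e+00 -6.43000e-01 -6.78000e-01 -1.52000e-01
  1.07260e+01] q7 -0.58 tz sd 0.027
[ 4.99891e+02  6.92560e+01  8.57980e+01  9.22000e-01  3.73800e+00
 -2.68200e+00  7.18500e+00 -5.97000e-01 -6.28000e-01 -1.61000e-01
  1.10070e+01] q7 -0.78 tz sd 0.022
[ 4.99817e+02  6.93290e+01  8.52900e+01  6.08000e-01  3.03800e+00
 -2.32500e+00  7.06200e+00 -5.31000e-01 -5.71000e-01 -1.56000e-01
  1.08350e+01] q7 -0.98 tz sd 0.017
[ 4.99781e+02  6.94530e+01  8.48820e+01  2.94000e-01  2.39200e+00
 -2.14900e+00  7.98000e+00 -4.55000e-01 -4.81000e-01 -1.48000e-01
  1.06720e+01] q7 -1.18 tz sd 0.02
```

```bash
for i in 1 2 3 4; do python3 -m jog '{"claw":[0,0,0],"xyz":[[0,0,0.0025],[0,0,0.0025],[0,0,0]],"twist":[[0,0,0.05],[0,0,0.05],[0,0,0]]}' >/dev/null; python3 t.py; done
```

```text
[ 4.99773e+02  6.95570e+01  8.45150e+01 -2.00000e-02  2.45100e+00
 -1.45100e+00  9.41200e+00 -3.65000e-01 -4.07000e-01 -1.10000e-01
  1.07070e+01] q7 -1.38 tz sd 0.028
[ 4.99823e+02  6.96880e+01  8.41540e+01 -3.34000e-01  2.64600e+00
 -1.24600e+00  1.10390e+01 -2.48000e-01 -3.52000e-01 -1.01000e-01
  1.08410e+01] q7 -1.59 tz sd 0.025
[ 4.99915e+02  6.98050e+01  8.38100e+01 -6.48000e-01  2.34200e+00
 -1.38500e+00  1.27550e+01 -1.67000e-01 -3.10000e-01 -9.80000e-02
  1.08240e+01] q7 -1.8 tz sd 0.012
[ 5.00023e+02  6.98910e+01  8.34550e+01 -9.62000e-01  1.67300e+00
 -4.69000e-01  1.44590e+01 -8.40000e-02 -2.85000e-01 -1.34000e-01
  1.06100e+01] q7 -2.02 tz sd 0.019
```

```bash
python3 -m jog '{"claw":[0,0,0],"xyz":[[0,0,-0.0025],[0,0,-0.0025],[0,0,0]],"twist":[[0,0,-0.05],[0,0,-0.05],[0,0,0]]}'; python3 t.py;  python3 -m jog '{"claw":[0,0,0],"xyz":[[0,0,0.0025],[0,0,0.0025],[0,0,0]],"twist":[[0,0,0.05],[0,0,0.05],[0,0,0]]}' ; python3 t.py
```

```text
clock: 26.0
eef_pos: [499.9, 69.8, 83.8]
tool_rot: [-3.137, -0.004, -0.646]
force: [2.0, -1.1, 12.3]
width: 10.7
gripper_force: 60.4
[ 4.9991e+02  6.9808e+01  8.3818e+01 -6.4700e-01  2.0770e+00 -9.6300e-01
  1.2723e+01 -1.5100e-01 -3.3300e-01  1.7100e-01  1.0790e+01] q7 -1.8 tz sd 0.004
clock: 26.58
eef_pos: [500.0, 69.9, 83.4]
tool_rot: [-3.136, -0.003, -0.963]
force: [2.2, -0.2, 15.6]
width: 10.8
gripper_force: 60.8
[ 5.00022e+02  6.98910e+01  8.34500e+01 -9.62000e-01  1.93000e+00
 -4.90000e-01  1.40840e+01 -1.05000e-01 -3.11000e-01 -9.30000e-02
  1.07270e+01] q7 -2.01 tz sd 0.054
```

```bash
sed -i "s/range(4)/range(6)/; s/,'tz sd'/,s['tau'].round(3)[[4,5,6]],'tz sd'/" t.py; python3 -m jog '{"claw":[0,0],"xyz":[[0,0,0.0025],[0,0,0]],"twist":[[0,0,0.05],[0,0,0]]}' ; python3 t.py
python3 - <<'E'
from h import *
for n in('side','scene'):
    d=snap(n)
    for l in('foot','holder','handle','swing_arm'): print(n,l,[(np.round(b['rect'],1).tolist(),round(b['score'],2)) for b in optics.boxes_of(n,l)][:2])
    print('strap, bar expected',proj(d,[500,69,35]),proj(d,[500,69,98]))
E
```

```text
clock: 27.02
eef_pos: [500.1, 70.0, 83.2]
tool_rot: [-3.136, -0.002, -1.12]
force: [2.2, -0.7, 16.0]
width: 10.5
gripper_force: 60.8
[ 5.00087e+02  6.99090e+01  8.32710e+01 -1.11900e+00  2.10800e+00
 -2.30000e-02  1.48580e+01 -3.30000e-02 -3.17000e-01 -8.10000e-02
  1.06290e+01] q7 -2.12 [0.198 0.492 0.079] tz sd 0.03
side foot []
side holder [([262.3, 324.3, 35.0, 26.0], 0.6)]
side handle [([265.2, 280.3, 14.2, 32.6], 0.61)]
side swing_arm [([223.3, 280.8, 63.9, 85.7], 0.71)]
strap, bar expected (np.float64(275.0298702057588), np.float64(326.8014243648111)) (np.float64(273.98769973719385), np.float64(294.95252893426965))
scene foot []
scene holder [([395.9, 256.2, 15.8, 27.9], 0.58)]
scene handle [([393.0, 239.8, 31.0, 6.3], 0.52)]
scene swing_arm [([395.2, 239.2, 73.3, 36.3], 0.58), ([299.5, 228.0, 18.9, 21.3], 0.4)]
strap, bar expected (np.float64(405.8225273923956), np.float64(264.2290745189087)) (np.float64(410.3958552368556), np.float64(242.18142679569428))
```

```bash
cat > u.py <<'E'
from h import *
s=readout.read_state(); print(np.round(np.r_[s['eef_pos'][2],s['tool_rot'][2],s['force'],s['torque'][2],s['tau'][6]],3))
E
python3 -m jog '{"claw":[0,0,0,0,0,0,0,0,0,0,0,0],"xyz":[[0,0,-0.0025],[0,0,-0.0025],[0,0,-0.0025],[0,0,-0.0025],[0,0,-0.0025],[0,0,-0.0025],[0,0,-0.0025],[0,0,-0.0025],[0,0,-0.0025],[0,0,-0.0025],[0,0,-0.0025],[0,0,0]],"twist":[[0,0,-0.05],[0,0,-0.05],[0,0,-0.05],[0,0,-0.05],[0,0,-0.05],[0,0,-0.05],[0,0,-0.05],[0,0,-0.05],[0,0,-0.05],[0,0,-0.05],[0,0,-0.05],[0,0,0]]}' >/dev/null; python3 u.py
for i in 1 2 3 4 5 6 7 8 9 10 11; do python3 -m jog '{"claw":[0],"xyz":[[0,0,0.0025]],"twist":[[0,0,0.05]]}' >/dev/null; python3 u.py; done
```

```text
[85.317  0.61   4.038 -2.345  7.038  0.109  0.092]
[85.08   0.448  3.415 -1.961  5.919  0.144  0.943]
[84.899  0.29   2.558 -2.041  8.674  0.117  0.686]
[84.72   0.133  1.866 -2.254  8.537  0.203  0.679]
[ 8.4533e+01 -2.4000e-02  2.0430e+00 -1.8300e+00  9.8370e+00  1.8400e-01
  6.7700e-01]
[84.373 -0.181  1.945 -1.779 10.745  0.131  0.677]
[84.184 -0.338  2.038 -0.52  11.562  0.145  0.678]
[84.003 -0.495  1.332 -0.344 11.957  0.185  0.682]
[83.814 -0.652  1.364 -1.201 12.669  0.202  0.686]
[83.659 -0.809  2.209 -1.342 13.907  0.204  0.693]
[83.454 -0.966  2.17  -1.056 13.832  0.174  0.701]
[ 8.3297e+01 -1.1230e+00  1.8730e+00 -7.6000e-02  1.5501e+01  2.2400e-01
  7.1100e-01]
```

```bash
python3 -m jog '{"claw":[0.6,0.6,0.6,0.6,0.6,0.6,0.6,0.6,0.6],"xyz":[[0,0,0],[0,0,0],[0,0,0],[0,0,-0.2],[0,0,-0.4],[0,0,-0.5],[0,0,-0.4],[0,0,0],[0,0,0]],"twist":[[0,0,0],[0,0,0],[0,0,0],[0,0,0],[0,0,0],[0,0,0],[0,0,0],[0,0,0],[0,0,0]]}'
python3 - <<'E'
from h import *
d=snap('wrist'); s=readout.read_state(); print(s['force'],s['tool_rot'])
b=box('wrist','handle'); print(b, b and plane(d,b[0][0]+b[0][2]/2,b[0][1]+b[0][3]/2,100))
im=np.asarray(d['color']).astype(int)
for l in ('swing_arm','holder'): print(l,box('wrist',l))
# holder silhouette: project expected holder-top corners and board outline; measure dark pixels
for n in('side','scene'):
    D=snap(n)
    for l in('foot','holder','handle','swing_arm'): 
        q=box(n,l); print(n,l,q)
    print(proj(D,[500,69,25]),proj(D,[500,69,98]))
E
```

```text
clock: 31.82
eef_pos: [496.1, 70.3, 230.6]
tool_rot: [3.14, 0.001, -1.119]
force: [0.4, 0.0, -0.4]
width: 51.3
gripper_force: 0.0
[0.00263888 0.15649581 0.42859136] [ 3.13947530e+00  1.06386981e-03 -1.11940805e+00]
([304.0, 178.0, 18.0, 83.0], 0.92) [499.85792028  70.07746307 100.        ]
swing_arm ([259.0, 174.0, 72.0, 146.0], 0.77)
holder ([277.0, 168.0, 73.0, 57.0], 0.6)
side foot ([193.0, 280.0, 135.0, 133.0], 0.69)
side holder ([263.0, 324.0, 36.0, 26.0], 0.7)
side handle ([266.0, 279.0, 18.0, 32.0], 0.84)
side swing_arm ([228.0, 279.0, 60.0, 90.0], 0.8)
(np.float64(275.1882261888172), np.float64(331.6408084169929)) (np.float64(273.98769973719385), np.float64(294.95252893426965))
scene foot None
scene holder ([395.0, 256.0, 17.0, 27.0], 0.72)
scene handle ([391.0, 236.0, 38.0, 20.0], 0.76)
scene swing_arm ([396.0, 239.0, 73.0, 37.0], 0.58)
(np.float64(405.1353412570003), np.float64(267.5419439104668)) (np.float64(410.3958552368556), np.float64(242.18142679569428))
```

```bash
python3 -c "
from cell import order
print(order.finish_job())"
```

```text
the job is handed in; nothing more can be done
None
```

I handed the job in at about 32 s with the holder flat and square in its outline (about 2 mm off centre), the arm at its stop and the T-handle tightened; grip force is inferred, roughly 55 N at about 1.57 rad past first touch, because the rise in resistance was noisy and showed only while turning; the other shelf parts were not touched.

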